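# Reset the dust extractor and snap its filter cover on

### The job

The filter of the small dust extractor on the silversmith's bench has just been changed. Take the thin straight metal pin tool out of the wooden tool block, push the recessed reset button beside the filter fully in with its tip and hold it in for a full second, then stand the tool back in the hole it came from. Then lay the slotted filter cover over the filter, press it down until both spring clips snap over it and it is fully home, and keep pressing firmly (about 10 N, a kilo's weight): finish while still pressing it down, and leave everything else on the bench where it is.

Things in the scene. Friction and masses are not known exactly. Their poses are not given: they have to be found in the camera images.
- pin_handle (a point): The pin tool, loose: a straight metal rod 120 mm long, 40 to 65 g. Its upper 80 mm is a round knurled grey handle 14 mm across, its lower 40 mm a blunt steel pin 5 mm across. It stands upright, pin down, in one of the tool block's three holes, its handle resting on the block's top; the other two tools there have bulging wooden handles. This point is the middle of the handle, on the axis; z runs up along it.
- pin_tip (a point): The flat tip of the pin tool, 80 mm below the point above, along its axis.
- tool_block: Wooden tool block fixed to the bench, 150 x 46 x 44 mm high; origin at the centre of its underside, x along its length. Three holes 9 mm across and 42 mm deep on its middle line at x = -50, 0 and 50 mm, a tool in each, so a gripper should close across the block (along its y). The tops of the other tools are at most 140 mm above the bench.
- button_mouth (a point): Centre of the mouth of the round hole, 11 mm across, in the middle of the light grey panel, 34 x 76 mm, beside the pleated filter, at the extractor's +x end; in it the reset button is sunk. The panel is level with the extractor's deck; a collar 16 mm high surrounds filter and panel.
- button_top (a point): Centre of the top of the reset button: a round black push button 9 mm across, 6 mm below the mouth of its hole.
- reset_button (a joint): How far the reset button is pushed in: 0 out, 3 mm fully in, a spring (1.4 N to start, 3.8 N at the bottom) returns it.
- extractor: Small bench dust extractor, fixed to the bench: a grey box 230 x 170 mm, its level top (the deck) 105 mm above the bench, an intake bell on its +y side. Origin at the centre of its underside, x along the 230 mm, z up.
- seal_top (a point): Where the cover belongs: on the flat black rubber seal, 2 mm thick, round the collar. This point is the middle of the frame, level with the seal's top; axes as the extractor's. The cover's length goes along x, either way round, its skirt over the collar (14 mm above the seal; 4 mm clear of the skirt at the top, 1.5 mm at the foot). At x = +76 and -76 mm a black spring clip 26 mm wide stands 20 mm above the seal, a rounded nose on its inner side.
- seal: The same rubber seal, 140 x 106 mm outside, fixed on the deck; origin 2 mm below the point above.
- clip_far (a joint): How far the clip at the +x end is bent outwards, in rad: 0 at rest, about 0.1 while the cover's bead passes its nose, 0 to 0.03 once it has snapped over the bead.
- clip_near (a joint): The same for the clip at the -x end.
- cover_grip (a point): The filter cover, loose, lying right way up on the leather: an off-white slotted plastic lid 134 x 100 mm, 0.11 to 0.22 kg, a bead on each short end making it 144 mm long; skirt and plate together 18 mm high. Across its middle, along its y, stands a grip ridge 14 mm thick (along x), 66 mm long, from 18 to 46 mm above its lower edge. This point is the centre of the ridge; x along the 134 mm, z up.
- cover_under (a point): Centre of the cover's lower edge, 32 mm below the point above; at the seal_top point when the cover is home. Pressing it home: the beads meet the clips 11 to 12 mm above that, the resistance rises to about 12 N, then drops suddenly as the clips snap over them, and the cover stands on the seal.
- graver: a bystander, to be left where it stands: a graver with a mushroom-shaped pale wooden handle, in the tool block. Origin at its tip.
- burnisher: a bystander, to be left where it stands: a burnisher with a long dark wooden handle, in the tool block. Origin at its tip.
- beaker: a bystander, to be left where it stands: a silver beaker, 70 mm across, 75 mm high. Origin under its centre.
- goblet: a bystander, to be left where it stands: a small footed silver cup, 56 mm across, 66 mm high. Origin under its centre.
- napkin_ring: a bystander, to be left where it stands: a silver napkin ring, 48 mm across, 28 mm high. Origin under its centre.
- pliers: a bystander, to be left where it stands: pliers lying flat, 140 mm long. Origin near the joint.

How it is judged:
By the outcome, as a careful person would: the job done as asked, in the order asked, and still so for the second after the job is handed in, while the arm keeps its last pose, push and grip.
It also fails if it takes over 72 s, if anything falls off the work surface, if the arm or the gripper's body presses on something with over 40 N, if the wrist force passes 120 N, or if a joint passes its speed limit or range.

### The arm

A 6-joint arm with a two-finger parallel gripper is mounted at the origin on the work surface. World frame = base frame: x ahead of the robot, y to its left, z up, the work surface at z = 0. Lengths are in m, angles in rad, forces in N, time in s.
With the tool pointing down it reaches from about 0.275 to 0.775 m from the base axis. Payload 14.6 kg.
Tool frame: the origin (TCP) lies midway between the tips of the shut fingers; the grasp point (between the pads) lies 19 mm behind it (manip.grasp_offset is the distance from the TCP to the grasp point, in m); z points along the fingers, y is the line along which they close (so a half turn about z gives the same grasp; the last joint's range is limited). The gripper opens to 85 mm and grips with 20 to 120 N. Pads are 22 mm wide; open, the fingers measure 114 mm over their backs; the gripper's body (76 mm by 85 mm) begins 54 mm behind the grasp point. The pads swing forward as they close: fully open they stand 13 mm farther back than shut.
Start: joints at [-1.314, 0.263, -0.048, 1.259, 0, 1.415], TCP at [0.21, -0.481, 0.203] pointing down, gripper open.
Joint ranges: [-2.65, 2.65], [-0.89, 1.7], [-1.18, 1.37], [-2.13, 2.11], [-1.35, 1.29], [-3.14, 3.14]. Speed limits (rad/s): [1.89, 1.89, 2.57, 2.79, 3.14, 3.14].

### API

Orientations are given as a unit quaternion [x, y, z, w].
In Python, from plant import manip gives the robot as it stands. The module is installed in compiled form; this text tells all that it offers.
- The arm moves only by the tool jog_arm, never from a script. Its argument "plan" is a list of rows, each a list of 3 entries, a list of its own where there are three numbers: the opening, from -1 (shut) to 1 (fully open), then the shift along the tool's x, y, z in units of 100 cm (1.0 is 100 cm), then the turn about the tool's z in units of 60 degrees (1.0 is 60 degrees). In form: [[jaw, [x, y, z], turn], ...]. A call has 1 to 20 rows; each row is the pose to reach, as a shift and turn from the pose commanded when the call began, along the tool's axes at that moment; what a row does not reach only later rows make up. A row lasts 1/12 s, in which the tool goes at most 41.7 mm and 7.16 degrees, less where a joint would pass 70% of its speed; a pose out of reach is approached as far as the arm can. A call with a number of a shift or a turn outside -1 to 1 is refused whole. A call with a gripper value outside its range is refused whole. The fingers move at their own pace and stop on an object; "squeeze" is the grip in N (left out, the last holds). Time passes only in rows, so rows that repeat a pose let the fingers close. It gives the time, the measured TCP pose, the force, the opening and the grip force at its end, in the units of the state.
- manip.get_obs(): the state, without advancing time (a new reading comes with each control period).
- manip.read_camera(name): name is "scene" or "top"; returns a dict with "image" (420x560x3 uint8, red, green, blue), "mtx" (3x3 intrinsics, pixels), "world_to_cam" (4x4, takes a point from world to camera coordinates). Camera axes: x right, y down, z forward; pixel columns grow to the right and rows downward; lengths in m; the calibration is good to about 2 mm. A picture is of the moment at which its call begins. There is no depth.
- manip.close_job(): hands the job in; it is judged then, once.
The state is a dict: "clock": time; "q": joint angles; "qd": joint speeds; "joint_torque": joint torques, N m; "eef_pos": TCP position; "eef_rot": TCP orientation; "ft_force": force on the tool from outside, world axes, zero at the start; "ft_torque": the same for the moment, N m; "gripper_width": finger opening in m; "gripper_force": force on a finger pad.
Only numpy, scipy, OpenCV 4.12 (cv2) and the standard library are available. Lean on these libraries where they do the work, as an engineer would, in place of code of your own. Each camera call takes 0.05 s, during which the arm holds its last target. There are 200 camera calls.

## Working session

There is one attempt and no reset: what is moved stays moved. The work goes in short steps, Python scripts to look and compute and a tool call to move; the robot and the scene stay as the last step left them, time stands still between calls to the robot, and variables do not carry over. Pictures are saved under pics/ and viewed, at most 10 in all, crops included, and the job is handed in when it is done.

Besides the shell and the picture viewer there is one more tool, called as name(argument=value, ...) on one line, values as JSON. jog_arm: Moves the arm, as the interface text tells. Shifts and turns lie within -1 to 1; 1 stands for 100 cm of shift or 60 degrees of turn. Its arguments: {"type":"object","properties":{"plan":{"type":"array"},"squeeze":{"type":"number"}},"required":["plan"]}

```bash
mkdir -p pics; cat > h.py <<'E'
import numpy as np, cv2
from plant import manip
from scipy.spatial.transform import Rotation as R
def snap(name,fn,crop=None,scale=1):
    c=manip.read_camera(name); im=c["image"][:,:,::-1]
    if crop: r0,r1,c0,c1=crop; im=im[r0:r1,c0:c1]
    im=cv2.resize(im,None,fx=scale,fy=scale,interpolation=cv2.INTER_CUBIC)
    cv2.imwrite("pics/"+fn,im); return c
def ray(c,u,v):
    M=np.array(c["world_to_cam"]); d=np.linalg.inv(c["mtx"])@[u,v,1]
    Rm=M[:3,:3]; return -Rm.T@M[:3,3], Rm.T@d
def atz(c,u,v,z):
    o,d=ray(c,u,v); return o+d*(z-o[2])/d[2]
def proj(c,p):
    M=np.array(c["world_to_cam"]); q=c["mtx"]@(M[:3,:3]@np.array(p)+M[:3,3]); return q[:2]/q[2]
E
python3 - <<'E'
from h import *
a=snap("scene","s0.png",None,1.42); b=snap("top","t0.png",None,1.42)
for c in(a,b): print(np.round(ray(c,280,210),3), c["mtx"][0,0])
o=manip.get_obs(); print(o["eef_pos"],o["eef_rot"],o["gripper_width"],manip.grasp_offset,o["ft_force"],o["clock"])
E
```

```text
[[ 0.94  -0.667  0.713]
 [-0.397  0.654 -0.644]] 431.238989586018
[[ 0.399 -0.018  0.962]
 [ 0.182 -0.012 -0.983]] 416.5058201899652
[ 0.21006774 -0.48087994  0.20267276] [ 9.78879021e-01  2.04439868e-01 -1.51434969e-05 -4.50938896e-04] 0.0853175500978877 0.0187 [-0.68617692 -0.07935214 -0.16314626] 0.1
```

View pics/s0.png

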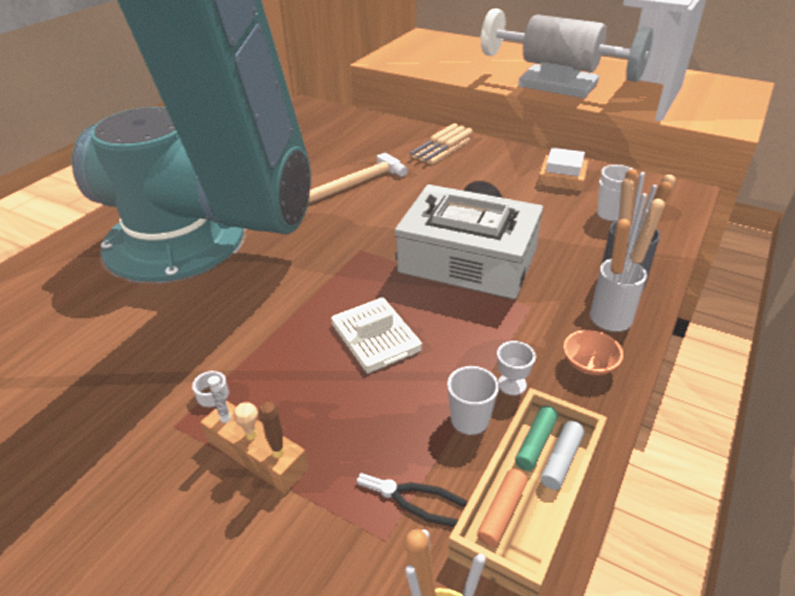

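View pics/t0.png

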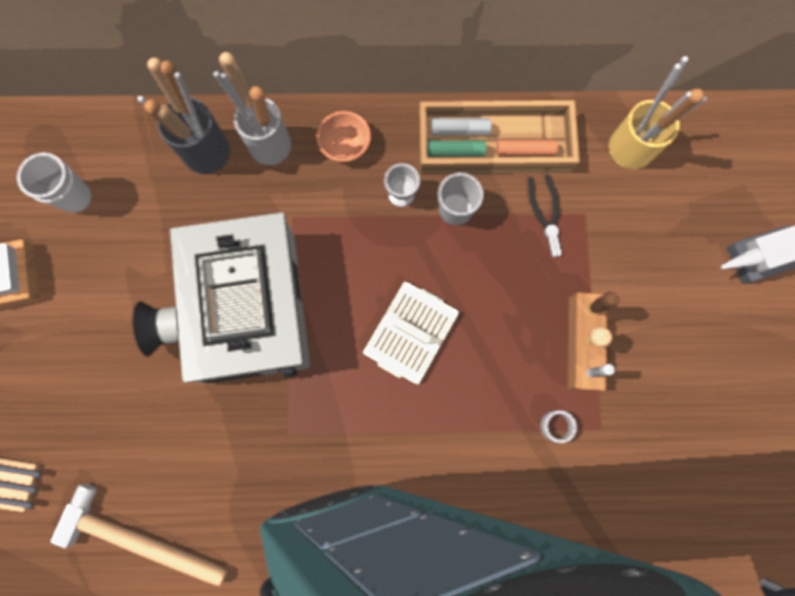

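The top view shows the extractor at about (238,297), the cover at (412,333), the block at (590,340) and the grey pin tool at (607,370), all in 1.42x pixels. I'll enlarge these.

```bash
python3 - <<'E'
from h import *
b=manip.read_camera("top"); a=manip.read_camera("scene")
def cr(c,r0,c0,h,w,s): return cv2.resize(c["image"][r0:r0+h,c0:c0+w,::-1],None,fx=s,fy=s,interpolation=cv2.INTER_CUBIC)
cv2.imwrite("pics/c1.png",cr(b,145,115,130,110,4.6)) 
x=cr(b,195,250,80,80,4.9);y=cr(b,200,390,80,50,4.9);z=cr(a,255,130,98,100,4)
z=z[:392]; cv2.imwrite("pics/c2.png",np.hstack([x,y])); cv2.imwrite("pics/c3.png",np.hstack([z,cr(a,125,275,98,100,4)]))
E
```

```text
(no output)
```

View pics/c1.png

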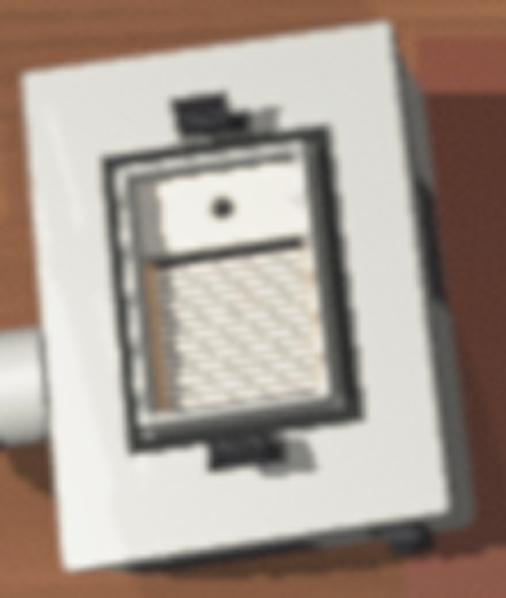

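View pics/c2.png

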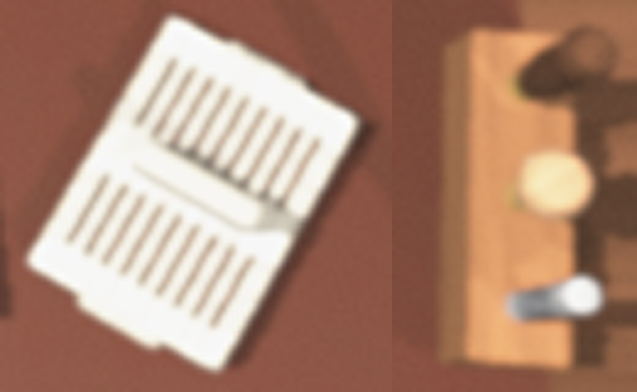

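View pics/c3.png

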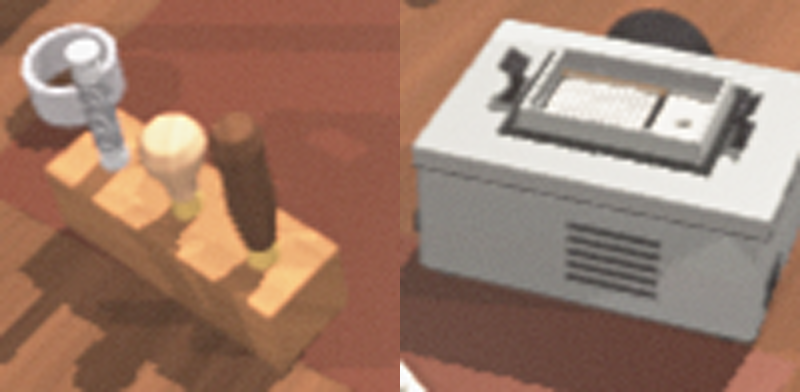

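```bash
python3 - <<'E'
from h import *
b=manip.read_camera("top"); a=manip.read_camera("scene")
def P(c,pts,r0,c0,s,z): return np.array([atz(c,(u+.5)/s-.5+c0,(v+.5)/s-.5+r0,z) for u,v in pts])
def rect(n,p):
    e=[np.linalg.norm(p[i]-p[(i+1)%4]) for i in range(4)]
    d=(p[0]-p[3]+p[1]-p[2]); print(n,"c",p.mean(0).round(4),"sides",np.round(e,4),"yaw(up edge)",np.degrees(np.arctan2(d[1],d[0])).round(1))
rect("deck",P(b,[(22,75),(388,22),(448,515),(65,570)],145,115,4.6,.105))
rect("seal",P(b,[(105,157),(328,127),(362,415),(132,450)],145,115,4.6,.107))
print("btn",P(b,[(222,208)],145,115,4.6,.105).round(4))
rect("cover",P(b,[(172,14),(358,120),(220,370),(30,262)],195,250,4.9,.019))
rect("block",P(b,[(78,28),(180,30),(183,368),(73,362)],200,390,4.9,.044))
print("pin top",P(b,[(191,297)],200,390,4.9,.124).round(4),"base",P(b,[(130,304)],200,390,4.9,.046).round(4))
print("sc top",P(a,[(87,52)],255,130,4,.124).round(4),"base",P(a,[(115,163)],255,130,4,.044).round(4))
# scene button, block corners
print("sc btn",P(a,[(683-400,124)],125,275,4,.105).round(4))
rect("sc deck",P(a,[(15,152),(108,20),(405,72),(372,220)],125,275,4,.105))
rect("sc block",P(a,[(47,168),(115,105),(338,247),(270,318)],255,130,4,.044))
E
```

```text
deck c [0.5657 0.2129 0.105 ] sides [0.1705 0.2319 0.17   0.23  ] yaw(up edge) 7.9
seal c [0.5673 0.212  0.107 ] sides [0.1026 0.1351 0.103  0.1363] yaw(up edge) 7.9
btn [[0.6037 0.2183 0.105 ]]
cover c [ 0.5188 -0.0497  0.019 ] sides [0.1007 0.1332 0.1004 0.1345] yaw(up edge) -30.2
block c [ 0.4985 -0.329   0.044 ] sides [0.047  0.1539 0.0491 0.1522] yaw(up edge) -4.5
pin top [[ 0.4474 -0.3244  0.124 ]] base [[ 0.4492 -0.3253  0.046 ]]
sc top [[ 0.4522 -0.325   0.124 ]] base [[ 0.4492 -0.3264  0.044 ]]
sc btn [[0.6043 0.2172 0.105 ]]
sc deck c [0.5637 0.2127 0.105 ] sides [0.1764 0.2103 0.1733 0.2268] yaw(up edge) -170.7
sc block c [ 0.4979 -0.3288  0.044 ] sides [0.0463 0.1517 0.0458 0.1495] yaw(up edge) 174.6
```

```bash
cat >> h.py <<'E'
def go(p,yaw=None):
    o=manip.get_obs(); r=R.from_quat(o["eef_rot"]); x=r.apply([1,0,0]); y0=np.degrees(np.arctan2(x[1],x[0]))
    t=0 if yaw is None else -((yaw-y0+90)%180-90)/60
    print("t",round(o["clock"],2),"at",np.round(o["eef_pos"],4),"yaw",y0.round(2),"q6",o["q"][5].round(2),"F",np.round(o["ft_force"],1),"w",round(o["gripper_width"],4),"| shift",r.inv().apply(np.array(p)-o["eef_pos"]).round(4),"turn",round(t,4))
E
python3 -c "
from h import *
go([.449,-.3255,.2],-4.7);go([.449,-.3255,.077],-4.7)"
```

```text
t 0.3 at [ 0.2101 -0.481   0.2029] yaw 23.59 q6 1.42 F [-0.4 -0.7 -0.2] w 0.0855 | shift [ 0.2812 -0.0469  0.003 ] turn 0.4716
t 0.3 at [ 0.2101 -0.481   0.2029] yaw 23.59 q6 1.42 F [-0.4 -0.7 -0.2] w 0.0855 | shift [ 0.2812 -0.0469  0.126 ] turn 0.4716
```

jog_arm(plan=[[1,[0.2812,-0.0469,0.003],0.4716],[1,[0.2812,-0.0469,0.003],0.4716],[1,[0.2812,-0.0469,0.003],0.4716],[1,[0.2812,-0.0469,0.003],0.4716],[1,[0.2812,-0.0469,0.003],0.4716],[1,[0.2812,-0.0469,0.003],0.4716],[1,[0.2812,-0.0469,0.003],0.4716],[1,[0.2812,-0.0469,0.003],0.4716],[1,[0.2812,-0.0469,0.003],0.4716],[1,[0.2812,-0.0469,0.003],0.4716],[1,[0.2812,-0.0469,0.003],0.4716],[1,[0.2812,-0.0469,0.003],0.4716],[1,[0.2812,-0.0469,0.003],0.4716]], squeeze=50)

```text
clock: 1.38
eef_pos: [0.4482, -0.3264, 0.2002]
eef_rot: [0.999, -0.042, 0.0, 0.0]
ft_force: [-0.5, -0.0, -0.0]
gripper_width: 0.0853
gripper_force: 0.0
```

```bash
python3 -c "
from h import *
go([.449,-.3255,.077],-4.7)
b=manip.read_camera('top'); a=manip.read_camera('scene')
def cr(c,r0,c0,h,w,s): return cv2.resize(c['image'][r0:r0+h,c0:c0+w,::-1],None,fx=s,fy=s,interpolation=cv2.INTER_CUBIC)
cv2.imwrite('pics/g1.png',np.hstack([cr(a,220,110,130,130,3),cr(b,180,360,130,130,3)]))"
```

```text
t 1.38 at [ 0.4482 -0.3264  0.2002] yaw -4.8 q6 2.45 F [-0.5 -0.  -0. ] w 0.0853 | shift [ 0.0007 -0.0009  0.1232] turn -0.0017
```

View pics/g1.png

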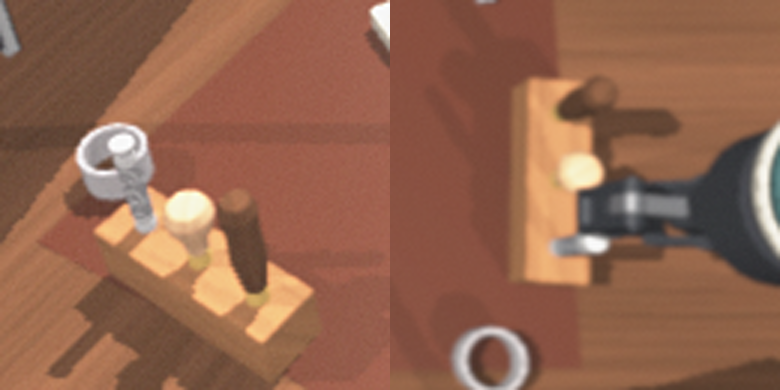

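The gripper hovers over the pin tool (scene crop, top at (123,148)), and the +y finger lies beside it. I'll descend and grip.

jog_arm(plan=[[1,[0.001,-0.001,0.03],0],[1,[0.001,-0.001,0.06],0],[1,[0.001,-0.001,0.09],0],[1,[0.001,-0.001,0.11],0],[1,[0.001,-0.001,0.1232],0],[1,[0.001,-0.001,0.1232],0],[-1,[0.001,-0.001,0.1232],0],[-1,[0.001,-0.001,0.1232],0],[-1,[0.001,-0.001,0.1232],0],[-1,[0.001,-0.001,0.1232],0],[-1,[0.001,-0.001,0.1232],0],[-1,[0.001,-0.001,0.1232],0],[-1,[0.001,-0.001,0.1232],0],[-1,[0.001,-0.001,0.1232],0],[-1,[0.001,-0.001,0.1232],0],[-1,[0.001,-0.001,0.1232],0],[-1,[0.001,-0.001,0.1232],0],[-1,[0.001,-0.001,0.1232],0]])

```text
clock: 2.98
eef_pos: [0.4504, -0.3249, 0.0774]
eef_rot: [0.999, -0.041, 0.0, 0.0]
ft_force: [0.3, 0.2, 6.3]
gripper_width: 0.0118
gripper_force: 48.7
```

jog_arm(plan=[[-1,[0,0,-0.01],0],[-1,[0,0,-0.03],0],[-1,[0,0,-0.06],0],[-1,[0,0,-0.1],0],[-1,[0,0,-0.14],0],[-1,[0,0,-0.17],0],[-1,[0,0,-0.18],0],[-1,[0,0,-0.18],0]])

```text
clock: 3.65
eef_pos: [0.4508, -0.3254, 0.2602]
eef_rot: [0.999, -0.041, 0.002, 0.002]
ft_force: [0.9, -0.3, -0.9]
gripper_width: 0.0121
gripper_force: 48.8
```

```bash
python3 -c "
from h import *
go([.604,.2177,.25],45)"
```

```text
t 3.65 at [ 0.4508 -0.3254  0.2602] yaw -4.7 q6 2.45 F [ 0.9 -0.3 -0.9] w 0.0121 | shift [ 0.1081 -0.5538  0.0089] turn -0.8283
```

jog_arm(plan=[[-1,[0.01,-0.03,0],-0.05],[-1,[0.02,-0.065,0],-0.1],[-1,[0.03,-0.1,0],-0.17],[-1,[0.04,-0.135,0],-0.25],[-1,[0.045,-0.17,0],-0.33],[-1,[0.05,-0.205,0],-0.4],[-1,[0.055,-0.24,0],-0.47],[-1,[0.06,-0.275,0],-0.53],[-1,[0.065,-0.31,0],-0.6],[-1,[0.07,-0.345,0],-0.67],[-1,[0.075,-0.38,0],-0.73],[-1,[0.08,-0.415,0],-0.79],[-1,[0.085,-0.45,0],-0.83],[-1,[0.09,-0.485,0],-0.83],[-1,[0.1,-0.515,0],-0.83],[-1,[0.105,-0.54,0],-0.83],[-1,[0.108,-0.5538,0.008],-0.83],[-1,[0.108,-0.5538,0.008],-0.83],[-1,[0.108,-0.5538,0.008],-0.83],[-1,[0.108,-0.5538,0.008],-0.83]])

```text
clock: 5.32
eef_pos: [0.6027, 0.2174, 0.2485]
eef_rot: [0.924, 0.383, -0.001, 0.0]
ft_force: [-0.3, 0.2, -0.4]
gripper_width: 0.0116
gripper_force: 48.9
```

```bash
python3 -c "
from h import *
go([.604,.2177,.25],45)
b=manip.read_camera('top'); a=manip.read_camera('scene')
for c in (a,b): print(proj(c,[.604,.2177,.105]).round(1), proj(c,manip.get_obs()['eef_pos']-[0,0,.073]).round(1))
def cr(c,r0,c0,h,w,s): return cv2.resize(c['image'][r0:r0+h,c0:c0+w,::-1],None,fx=s,fy=s,interpolation=cv2.INTER_CUBIC)
cv2.imwrite('pics/g2.png',np.hstack([cr(a,80,290,100,80,5),cr(b,140,120,100,80,5)]))"
```

```text
t 5.32 at [0.6027 0.2174 0.2485] yaw 45.07 q6 2.57 F [-0.3  0.2 -0.4] w 0.0116 | shift [ 0.0011  0.0007 -0.0015] turn 0.0011
[345.3 155.5] [347.  131.1]
[163.1 189.7] [153.6 181.7]
```

View pics/g2.png

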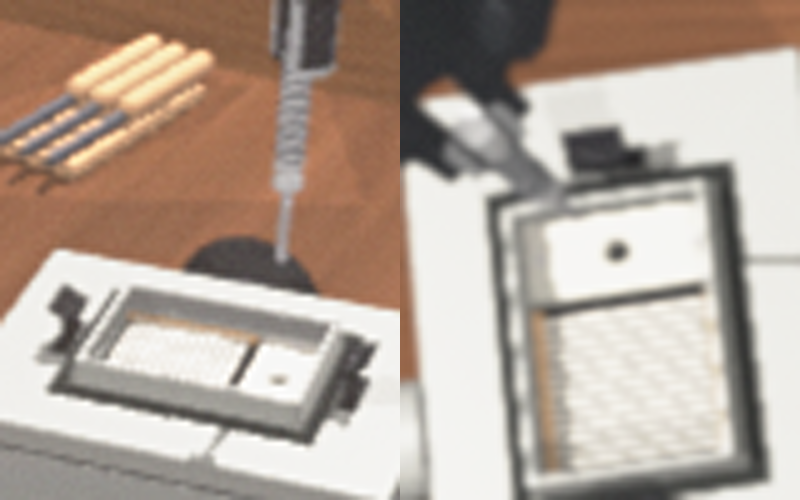

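Scene: the tip is at (283,260) in the crop, which is (346.6,132) full-frame and agrees with the prediction. The top view of the tip is blurred against the collar, so I'll lower it to just above the mouth and look once more.

jog_arm(plan=[[-1,[0.001,0.001,0.02],0],[-1,[0.001,0.001,0.04],0],[-1,[0.001,0.001,0.055],0],[-1,[0.001,0.001,0.063],0],[-1,[0.001,0.001,0.063],0],[-1,[0.001,0.001,0.063],0]])

```text
clock: 5.92
eef_pos: [0.6046, 0.2179, 0.1866]
eef_rot: [0.924, 0.383, 0.0, 0.0]
ft_force: [-0.5, 0.6, -0.5]
gripper_width: 0.012
gripper_force: 48.9
```

```bash
python3 -c "
from h import *
go([.604,.2177,.186],45)
b=manip.read_camera('top'); a=manip.read_camera('scene')
for c in (a,b): print(proj(c,[.604,.2177,.105]).round(1), proj(c,manip.get_obs()['eef_pos']-[0,0,.073]).round(1))
def cr(c,r0,c0,h,w,s): return cv2.resize(c['image'][r0:r0+h,c0:c0+w,::-1],None,fx=s,fy=s,interpolation=cv2.INTER_CUBIC)
cv2.imwrite('pics/g3.png',np.hstack([cr(a,110,320,60,45,8),cr(b,160,140,60,45,8)]))"
```

```text
t 5.92 at [0.6046 0.2179 0.1866] yaw 45.06 q6 2.57 F [-0.5  0.6 -0.5] w 0.012 | shift [-0.0006 -0.0003  0.0006] turn 0.001
[345.3 155.5] [346.1 152.5]
[163.1 189.7] [161.7 188.2]
```

View pics/g3.png

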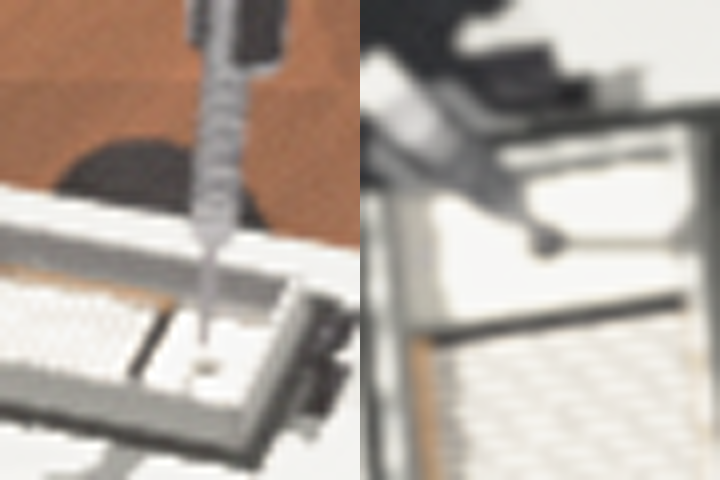

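Scene crop: the tip at (205,343) is directly above the hole at (207,367). Top: the hole at (545,242) lies under the tip, within 1–2 mm. Now the careful insertion.

jog_arm(plan=[[-1,[0,0,0.004],0],[-1,[0,0,0.007],0],[-1,[0,0,0.009],0],[-1,[0,0,0.011],0],[-1,[0,0,0.012],0],[-1,[0,0,0.0125],0]])

```text
clock: 6.52
eef_pos: [0.6045, 0.2184, 0.1732]
eef_rot: [0.924, 0.384, -0.0, -0.0]
ft_force: [-0.8, 0.7, -0.7]
gripper_width: 0.0114
gripper_force: 48.9
```

jog_arm(plan=[[-1,[0,0,0.002],0],[-1,[0,0,0.003],0],[-1,[0,0,0.004],0],[-1,[0,0,0.0045],0],[-1,[0,0,0.0045],0],[-1,[0,0,0.0045],0]])

```text
clock: 7.02
eef_pos: [0.6048, 0.2185, 0.1693]
eef_rot: [0.924, 0.384, 0.0, 0.0]
ft_force: [0.2, -0.1, 5.3]
gripper_width: 0.012
gripper_force: 49.4
```

Force about 6 N, above the 3.8 N bottom force. I'll press slightly more and hold.

jog_arm(plan=[[-1,[0,0,0.0006],0],[-1,[0,0,0.0008],0],[-1,[0,0,0.0008],0],[-1,[0,0,0.0008],0],[-1,[0,0,0.0008],0],[-1,[0,0,0.0008],0],[-1,[0,0,0.0008],0],[-1,[0,0,0.0008],0],[-1,[0,0,0.0008],0],[-1,[0,0,0.0008],0],[-1,[0,0,0.0008],0],[-1,[0,0,0.0008],0],[-1,[0,0,0.0008],0],[-1,[0,0,0.0008],0],[-1,[0,0,0.0008],0],[-1,[0,0,0.0008],0],[-1,[0,0,0.0008],0],[-1,[0,0,0.0008],0]])

```text
clock: 8.52
eef_pos: [0.605, 0.2186, 0.169]
eef_rot: [0.924, 0.383, 0.001, 0.0]
ft_force: [-1.0, 0.7, 9.1]
gripper_width: 0.0121
gripper_force: 49.9
```

jog_arm(plan=[[-1,[0,0,-0.01],0],[-1,[0,0,-0.03],0],[-1,[0,0,-0.06],0],[-1,[0,0,-0.085],0],[-1,[0,0,-0.09],0],[-1,[0,0,-0.09],0]])

```text
clock: 9.02
eef_pos: [0.6053, 0.2185, 0.2594]
eef_rot: [0.924, 0.383, 0.001, 0.0]
ft_force: [0.1, -0.5, -0.8]
gripper_width: 0.0116
gripper_force: 48.9
```

```bash
python3 -c "
from h import *
go([.4504,-.3249,.2602],-4.7)"
```

```text
t 9.02 at [0.6053 0.2185 0.2594] yaw 45.1 q6 2.57 F [ 0.1 -0.5 -0.8] w 0.0116 | shift [-0.4943  0.2739 -0.0015] turn 0.83
```

jog_arm(plan=[[-1,[-0.02,0.01,0],0.03],[-1,[-0.05,0.03,0],0.08],[-1,[-0.08,0.045,0],0.14],[-1,[-0.11,0.06,0],0.2],[-1,[-0.14,0.08,0],0.26],[-1,[-0.17,0.095,0],0.32],[-1,[-0.2,0.11,0],0.38],[-1,[-0.23,0.13,0],0.44],[-1,[-0.26,0.145,0],0.5],[-1,[-0.29,0.16,0],0.56],[-1,[-0.32,0.18,0],0.62],[-1,[-0.35,0.195,0],0.68],[-1,[-0.38,0.21,0],0.74],[-1,[-0.41,0.23,0],0.79],[-1,[-0.44,0.245,0],0.83],[-1,[-0.47,0.26,0],0.83],[-1,[-0.4943,0.2739,0],0.83],[-1,[-0.4943,0.2739,0],0.83],[-1,[-0.4943,0.2739,0],0.83],[-1,[-0.4943,0.2739,0],0.83]])

```text
clock: 10.68
eef_pos: [0.4494, -0.3244, 0.257]
eef_rot: [0.999, -0.041, -0.001, -0.001]
ft_force: [0.5, -0.6, 0.3]
gripper_width: 0.0117
gripper_force: 48.9
```

```bash
python3 -c "
from h import *
go([.4504,-.3249,.132],-4.7)"
```

```text
t 10.68 at [ 0.4494 -0.3244  0.257 ] yaw -4.72 q6 2.45 F [ 0.5 -0.6  0.3] w 0.0117 | shift [0.0012 0.0006 0.125 ] turn -0.0003
```

jog_arm(plan=[[-1,[0.001,0.0005,0.03],0],[-1,[0.001,0.0005,0.06],0],[-1,[0.001,0.0005,0.09],0],[-1,[0.001,0.0005,0.115],0],[-1,[0.001,0.0005,0.13],0],[-1,[0.001,0.0005,0.132],0],[-1,[0.001,0.0005,0.132],0]])

```text
clock: 11.27
eef_pos: [0.4506, -0.3242, 0.1257]
eef_rot: [0.999, -0.04, -0.001, -0.001]
ft_force: [0.4, -0.2, 1.3]
gripper_width: 0.0117
gripper_force: 48.9
```

```bash
python3 -c "
from h import *
go([.4504,-.3249,.1],-4.7)"
```

```text
t 11.27 at [ 0.4506 -0.3242  0.1257] yaw -4.62 q6 2.45 F [ 0.4 -0.2  1.3] w 0.0117 | shift [-0.0001  0.0007  0.0257] turn 0.0013
```

jog_arm(plan=[[-1,[0,0,0.004],0],[-1,[0,0,0.007],0],[-1,[0,0,0.01],0],[-1,[0,0,0.013],0],[-1,[0,0,0.013],0]])

```text
clock: 11.68
eef_pos: [0.4505, -0.3256, 0.1128]
eef_rot: [0.999, -0.041, -0.0, -0.0]
ft_force: [-0.1, -0.2, -0.2]
gripper_width: 0.0119
gripper_force: 48.9
```

The tip is in the hole with no contact force; continuing down.

jog_arm(plan=[[-1,[0,0,0.008],0],[-1,[0,0,0.016],0],[-1,[0,0,0.024],0],[-1,[0,0,0.029],0],[-1,[0,0,0.032],0],[-1,[0,0,0.034],0],[-1,[0,0,0.0345],0],[-1,[0,0,0.0345],0]])

```text
clock: 12.35
eef_pos: [0.4507, -0.3257, 0.0786]
eef_rot: [0.999, -0.041, 0.0, 0.0]
ft_force: [-0.1, 0.9, -1.2]
gripper_width: 0.0119
gripper_force: 48.9
```

jog_arm(plan=[[-1,[0,0,0.0007],0],[-1,[0,0,0.0012],0],[-1,[0,0,0.0012],0],[0.3,[0,0,0.0012],0],[0.6,[0,0,0.0012],0],[1,[0,0,0.0012],0],[1,[0,0,0.0012],0],[1,[0,0,0.0012],0],[1,[0,0,0.0012],0],[1,[0,0,0.0012],0],[1,[0,0,0.0012],0],[1,[0,0,-0.03],0],[1,[0,0,-0.07],0],[1,[0,0,-0.11],0],[1,[0,0,-0.13],0],[1,[0,0,-0.13],0]])

```text
clock: 13.68
eef_pos: [0.452, -0.3269, 0.2132]
eef_rot: [0.999, -0.041, 0.003, 0.002]
ft_force: [0.6, 0.2, -0.6]
gripper_width: 0.0855
gripper_force: 0.0
```

```bash
python3 -c "
from h import *
go([.5188,-.0497,.2],-30.2)"
```

```text
t 13.68 at [ 0.452  -0.3269  0.2132] yaw -4.7 q6 2.45 F [ 0.6  0.2 -0.6] w 0.0855 | shift [ 0.0438 -0.2818  0.0122] turn 0.425
```

jog_arm(plan=[[1,[0.006,-0.035,0],-0.08],[1,[0.012,-0.07,0],-0.18],[1,[0.018,-0.11,0],-0.28],[1,[0.024,-0.15,0.01],-0.38],[1,[0.03,-0.19,0.02],-0.48],[1,[0.036,-0.225,0.04],-0.58],[1,[0.04,-0.255,0.06],-0.68],[1,[0.0438,-0.2818,0.08],-0.78],[1,[0.0438,-0.2818,0.08],-0.88],[1,[0.0438,-0.2818,0.08],-0.98],[1,[0.0438,-0.2818,0.08],-1],[1,[0.0438,-0.2818,0.08],-1],[1,[0.0438,-0.2818,0.08],-1]])

```text
clock: 14.77
eef_pos: [0.5174, -0.0486, 0.1286]
eef_rot: [0.887, 0.462, 0.0, 0.0]
ft_force: [-0.7, -0.3, -0.2]
gripper_width: 0.0855
gripper_force: 0.0
```

```bash
python3 -c "
from h import *
go([.5188,-.0497,.024],59.8)
b=manip.read_camera('top'); a=manip.read_camera('scene')
def cr(c,r0,c0,h,w,s): return cv2.resize(c['image'][r0:r0+h,c0:c0+w,::-1],None,fx=s,fy=s,interpolation=cv2.INTER_CUBIC)
for c in (a,b): print(proj(c,[.5188,-.0497,.047]).round(1))
cv2.imwrite('pics/g4.png',np.hstack([cr(a,190,120,160,200,2.6)[:,:],cr(a,200,225,65,0+75,4)[:0+416]] if 0 else [cr(a,180,130,170,175,4)[:600]]))"
```

```text
t 14.77 at [ 0.5174 -0.0486  0.1286] yaw 55.09 q6 1.93 F [-0.7 -0.3 -0.2] w 0.0855 | shift [-1.000e-04  1.800e-03  1.046e-01] turn -0.0785
[263.3 222.7]
[289.9 231.7]
```

View pics/g4.png

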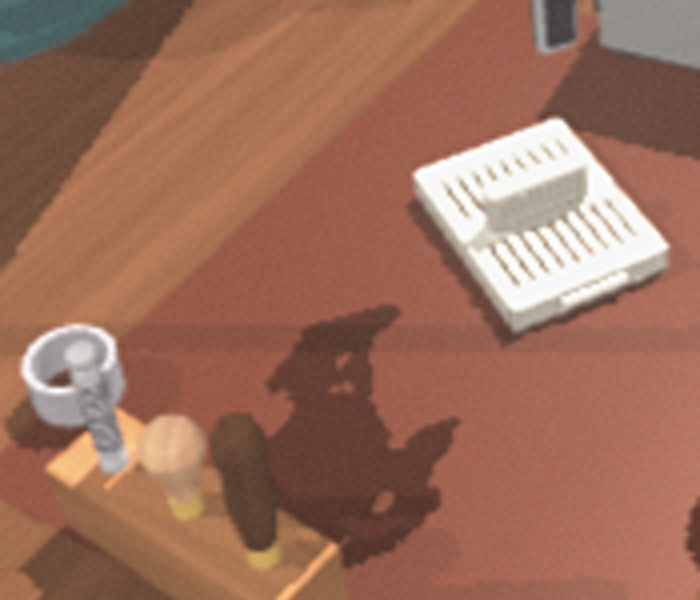

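The pin tool stands back in its hole at (95,410), with its handle seated. The cover's ridge centre is near (532,176), which matches the estimate. I'll grasp the ridge.

jog_arm(plan=[[1,[0,0.002,0.03],-0.0785],[1,[0,0.002,0.06],-0.0785],[1,[0,0.002,0.085],-0.0785],[1,[0,0.002,0.1],-0.0785],[1,[0,0.002,0.104],-0.0785],[1,[0,0.002,0.104],-0.0785],[-1,[0,0.002,0.104],-0.0785],[-1,[0,0.002,0.104],-0.0785],[-1,[0,0.002,0.104],-0.0785],[-1,[0,0.002,0.104],-0.0785],[-1,[0,0.002,0.104],-0.0785],[-1,[0,0.002,0.104],-0.0785],[-1,[0,0.002,0.104],-0.0785],[-1,[0,0.002,0.104],-0.0785],[-1,[0,0.002,0.104],-0.0785],[-1,[0,0.002,0.104],-0.0785],[-1,[0,0.002,0.104],-0.0785],[-1,[0,0.002,0.104],-0.0785]], squeeze=70)

```text
clock: 16.37
eef_pos: [0.519, -0.0495, 0.0246]
eef_rot: [0.866, 0.5, -0.0, -0.0]
ft_force: [0.2, -0.7, -0.0]
gripper_width: 0.0
gripper_force: 0.0
```

```bash
python3 -c "
from h import *
o=manip.get_obs(); print(o)
b=manip.read_camera('top'); a=manip.read_camera('scene')
def cr(c,r0,c0,h,w,s): return cv2.resize(c['image'][r0:r0+h,c0:c0+w,::-1],None,fx=s,fy=s,interpolation=cv2.INTER_CUBIC)
for c in (a,b): print(proj(c,o['eef_pos']).round(1))
cv2.imwrite('pics/g5.png',np.hstack([cr(a,165,210,110,100,4),cr(b,180,240,110,100,4)]))"
```

```text
{'clock': 16.3667, 'q': array([-2.51467055e-01,  3.79195429e-01, -3.95039585e-01,  7.96615666e-01,
        4.42330540e-06,  1.84277002e+00]), 'qd': array([ 1.16012946e-03, -1.28509831e-03, -5.66909286e-05, -1.54184411e-03,
        2.29811289e-04, -8.23191630e-04]), 'joint_torque': array([ 2.06427350e-03, -6.73528218e+01,  3.13881862e+01,  2.42265989e-03,
        1.90853043e-04,  1.39468061e-04]), 'eef_pos': array([ 0.51900569, -0.04949704,  0.02455722]), 'eef_rot': array([ 8.65985895e-01,  5.00068424e-01, -1.78649004e-05, -2.05984234e-05]), 'ft_force': array([ 0.19742087, -0.66692767, -0.04439567]), 'ft_torque': array([ 0.02501702,  0.00601673, -0.01982733]), 'gripper_force': 0.0, 'gripper_width': 4.5280108302719013e-05}
[263.8 229.8]
[289.5 232.9]
```

View pics/g5.png

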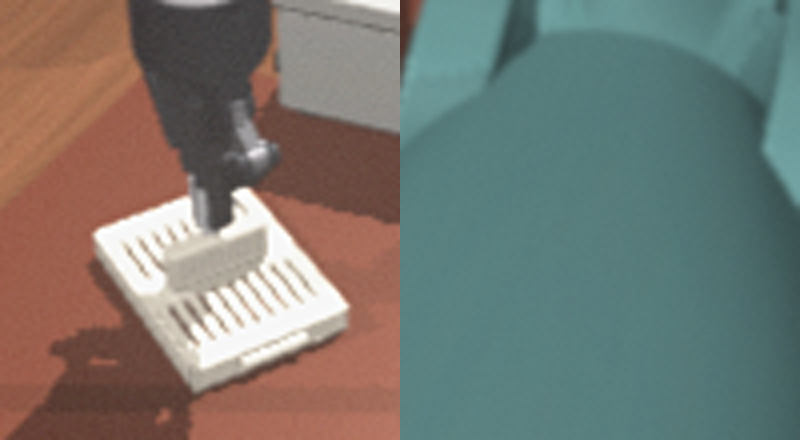

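The scene crop shows the cover unmoved and the fingertips ending at about (215,235), near the ridge's top, but the gripper reads shut with no force. I've used all my pictures, so from here I'll check numerically.

```bash
python3 -c "
from h import *
np.set_printoptions(linewidth=250)
g4=cv2.imread('pics/g4.png',0); g4=g4[2::4,2::4]   # origin row180 col130
a=manip.read_camera('scene')
n=cv2.cvtColor(a['image'],cv2.COLOR_RGB2GRAY)
print('before'); 
print('     ',np.arange(246,284,2))
for r in range(208,240): print(r,g4[r-180,116:154:2],'|',n[r,246:284:2])
for p in ([0,0,.019],[-7,0,.047],[7,0,.047],[0,33,.047],[0,-33,.047],[-7,33,.047],[7,33,.047],[-7,-33,.047],[7,-33,.047]):
    w=R.from_euler('z',-30.2,degrees=True).apply([p[0]/1e3,p[1]/1e3,0])+[.5188,-.0497,p[2]]; print(p,proj(a,w).round(1))
"
```

```text
before
      [246 248 250 252 254 256 258 260 262 264 266 268 270 272 274 276 278 280 282]
208 [115 115 115 115 117 113 115 115 117  97  80  92  84  82  87  83  83  85  83] | [114 116 114 116 116 108  87  75  72  75  71  66  73  71  83  73  85  85  87]
209 [116 115 115 116 117 116 118 113 116  95 112 172 128  82  85  84  87  84  82] | [114 114 116 115 115 124 122  76  74  77  70  69  67  72  70  81  81  83  84]
210 [113 113 116 115 113 115 113 114 116 137 225 255 236  82  85  87  86  84  85] | [113 114 115 118 117 122 113  71  73  77  71  68  65  70  71  83  87  85  85]
211 [115 117 117 118 116 113 115 120 168 237 254 248 254 112  79  86  82  83  85] | [116 118 116 113 120 118 114  75  73  76  70  68  94  89  75  85  83  83  80]
212 [116 118 115 116 113 116 135 194 255 251 248 248 249 198  84  88  86  82  85] | [114 116 116 112 116 114 132 120  75  76  65 111 238 200  82  86  84  84  85]
213 [114 115 116 113 116 143 230 255 249 248 247 246 248 242 120 117  99  89  87] | [115 114 114 115 111 131 140 161  75  72  66 228 254 245 120 111  99  88  81]
214 [115 116 116 118 173 244 253 248 
[... 3738 characters left out ...]
179 251 224 232 248 175 251 191] | [249 249 223 195 161 173 173 172 172 184 250 174 250 227 234 250 176 250 189]
238 [248 240 203 211 199 204 208 184 255 180 252 224 232 248 174 251 193 250 234] | [235 234 208 209 196 202 190 166 249 178 251 227 234 251 174 250 189 249 238]
239 [248 216 204 213 208 201 254 177 252 225 233 249 175 251 194 250 235 233 250] | [204 207 206 213 211 193 203 134 252 227 233 250 178 251 191 249 238 233 250]
[0, 0, 0.019] [263.8 231.6]
[-7, 0, 0.047] [261.9 221. ]
[7, 0, 0.047] [264.7 224.5]
[0, 33, 0.047] [275.7 217.9]
[0, -33, 0.047] [250.5 227.7]
[-7, 33, 0.047] [274.2 216.2]
[7, 33, 0.047] [277.1 219.5]
[-7, -33, 0.047] [249.1 225.9]
[7, -33, 0.047] [251.9 229.5]
```

The shut fingertips sit at z≈0.048, on the ridge top, while the TCP reads 0.0246. In g2 as well, about 65 mm of handle stuck out below the fingers. So the real fingertips are about 23 mm higher than the reading. I'll open, go about 22 mm lower and close again.

jog_arm(plan=[[1,[0,0,-0.003],0],[1,[0,0,-0.003],0],[1,[0,0,-0.003],0],[1,[0,0,-0.003],0],[1,[0,0,-0.003],0],[1,[0,0,-0.003],0],[1,[0,0,-0.003],0],[1,[0,0,0.007],0],[1,[0,0,0.014],0],[1,[0,0,0.019],0],[1,[0,0,0.022],0],[1,[0,0,0.022],0]])

```text
clock: 17.52
eef_pos: [0.5186, -0.0494, 0.0019]
eef_rot: [0.866, 0.5, -0.0, -0.0]
ft_force: [0.5, -0.7, -0.2]
gripper_width: 0.0854
gripper_force: 0.0
```

jog_arm(plan=[[-1,[0,0,0],0],[-1,[0,0,0],0],[-1,[0,0,0],0],[-1,[0,0,0],0],[-1,[0,0,0],0],[-1,[0,0,0],0],[-1,[0,0,0],0],[-1,[0,0,0],0],[-1,[0,0,0],0],[-1,[0,0,0],0],[-1,[0,0,0],0]], squeeze=70)

```text
clock: 18.43
eef_pos: [0.5191, -0.0496, 0.0029]
eef_rot: [0.866, 0.5, 0.0, 0.0]
ft_force: [-0.9, -0.1, 5.7]
gripper_width: 0.0121
gripper_force: 69.6
```

Gripped: width 12 mm, the same as the 14 mm pin handle read, at 70 N. Lifting.

jog_arm(plan=[[-1,[0,0,-0.01],0],[-1,[0,0,-0.03],0],[-1,[0,0,-0.06],0],[-1,[0,0,-0.1],0],[-1,[0,0,-0.14],0],[-1,[0,0,-0.17],0],[-1,[0,0,-0.185],0],[-1,[0,0,-0.185],0],[-1,[0,0,-0.185],0]])

```text
clock: 19.18
eef_pos: [0.5192, -0.0496, 0.1876]
eef_rot: [0.866, 0.5, 0.0, 0.0]
ft_force: [-0.3, -0.5, -2.9]
gripper_width: 0.0122
gripper_force: 68.8
```

```bash
python3 -c "
from h import *
go([.5668,.2123,.188],97.9)
# refine seal centre from saved start picture: dark seal outline
im=cv2.imread('pics/c1.png',0); m=((im<95)*255).astype(np.uint8)[110:470,85:385]
m=cv2.morphologyEx(m,cv2.MORPH_OPEN,np.ones((7,7),np.uint8))
cs,_=cv2.findContours(m,cv2.RETR_EXTERNAL,cv2.CHAIN_APPROX_NONE); 
for c in sorted(cs,key=len)[-2:]: print(len(c),cv2.minAreaRect(c),cv2.boundingRect(c))
"
```

```text
t 19.18 at [ 0.5192 -0.0496  0.1876] yaw 60.01 q6 1.84 F [-0.3 -0.5 -2.9] w 0.0122 | shift [ 0.2506 -0.0896 -0.0005] turn -0.6315
292 ((141.7425537109375, 15.859663963317871), (44.32022476196289, 95.58165740966797), 82.56858825683594) (92, 0, 100, 44)
1108 ((212.60012817382812, 218.63668823242188), (192.18609619140625, 370.3567810058594), 29.661144256591797) (46, 20, 229, 338)
```

Carrying it (about 2.5 N extra weight). Moving over the extractor.

jog_arm(plan=[[-1,[0.015,-0.005,0],-0.04],[-1,[0.04,-0.014,0],-0.1],[-1,[0.065,-0.023,0],-0.17],[-1,[0.09,-0.032,0],-0.24],[-1,[0.115,-0.041,0],-0.31],[-1,[0.14,-0.05,0],-0.38],[-1,[0.165,-0.059,0],-0.45],[-1,[0.19,-0.068,0],-0.51],[-1,[0.215,-0.077,0],-0.57],[-1,[0.235,-0.084,0],-0.61],[-1,[0.246,-0.088,0],-0.63],[-1,[0.2506,-0.0896,0],-0.6315],[-1,[0.2506,-0.0896,0],-0.6315],[-1,[0.2506,-0.0896,0],-0.6315],[-1,[0.2506,-0.0896,0],-0.6315]])

```text
clock: 20.43
eef_pos: [0.5666, 0.2112, 0.1874]
eef_rot: [0.657, 0.754, -0.0, -0.0]
ft_force: [0.4, -0.4, -2.0]
gripper_width: 0.0125
gripper_force: 68.7
```

```bash
python3 -c "
from h import *
np.set_printoptions(linewidth=250)
go([.5668,.2123,.188],97.9)
o=manip.get_obs();a=manip.read_camera('scene'); n=cv2.cvtColor(a['image'],cv2.COLOR_RGB2GRAY); cv2.imwrite('pics/hover.png',a['image'][:,:,::-1])
Rz=R.from_euler('z',7.9,degrees=True)
for nm,ctr,zz in (('cover',o['eef_pos'],o['eef_pos'][2]-.002+.018),('coverlow',o['eef_pos'],o['eef_pos'][2]-.002),('seal',[.5668,.2123],.105)):
    for s in ((-1,-1),(1,-1),(1,1),(-1,1)):
        h=(.067,.05) if nm!='seal' else (.07,.053)
        w=Rz.apply([s[0]*h[0],s[1]*h[1],0]); print(nm,s,proj(a,[ctr[0]+w[0],ctr[1]+w[1],zz]).round(1))
m=(n>215).astype(np.uint8); 
k,l,st,ce=cv2.connectedComponentsWithStats(m); 
for i in range(1,k):
    if st[i,4]>150: print(st[i],ce[i].round(1))
"
```

```text
t 20.43 at [0.5666 0.2112 0.1874] yaw 97.8 q6 1.66 F [ 0.4 -0.4 -2. ] w 0.0125 | shift [ 0.001   0.0004 -0.0006] turn -0.0017
cover (-1, -1) [300.3 123.7]
cover (1, -1) [354.6 133.4]
cover (1, 1) [364.8 114.3]
cover (-1, 1) [313.7 105.8]
coverlow (-1, -1) [300.3 130.3]
coverlow (1, -1) [353.9 140.1]
coverlow (1, 1) [364.1 120.7]
coverlow (-1, 1) [313.5 112.2]
seal (-1, -1) [298.8 158.2]
seal (1, -1) [352.3 169.1]
seal (1, 1) [362.7 147.6]
seal (-1, 1) [312.3 138.1]
[392  13  33  11 180] [409.   17.3]
[301 105  34  20 360] [316.6 115.2]
[386 105  25  13 244] [398.4 110.4]
[214 108  70  30 255] [251.3 121.9]
[335 111  30  24 479] [349.7 121.9]
[ 24 116  32  22 359] [ 41.8 128.3]
[ 279  131  103   49 1207] [337.7 153.3]
[   0  134   59   39 1338] [ 22.2 152.8]
[312 145  27  12 202] [325.4 150.1]
[484 228  45  20 298] [506.2 237.4]
[476 238  50  33 833] [500.6 254.5]
[315 258  41  27 162] [334.  271.6]
[475 258  47  24 322] [501.5 269.9]
[469 262  47  32 347] [485.  277.8]
[ 317  274  110  137 2764] [374.6 356.3]
[466 280  51  26 386] [491.4 291.9]
[384 297  26  41 439] [397.2 316.2]
[ 444  304   68   47 1705] [480.2 326.2]
[ 434  328   72   58 1982] [469.3 356. ]
[252 333  27  14 178] [266.4 340. ]
[430 360  69  41 804] [464.8 379.5]
[424 376  70  44 742] [455.2 397.6]
[412 394  64  26 872] [436.3 410.6]
```

```bash
python3 -c "
import cv2,numpy as np
np.set_printoptions(linewidth=250)
n=cv2.imread('pics/hover.png',0)
s=np.array([298.8,158.2]);e=np.array([352.3,169.1])
for t in (.2,.4,.5,.6,.8):
    p=s+(e-s)*t; print('front',p.round(1),'rows',int(p[1])-6,n[int(p[1])-6:int(p[1])+7,int(round(p[0]))])
s=np.array([352.3,169.1]);e=np.array([362.7,147.6])
for t in (.12,.2,.8,.88):
    p=s+(e-s)*t; print('right',p.round(1),'cols',int(p[0])-6,n[int(round(p[1])),int(p[0])-6:int(p[0])+8])
s=np.array([298.8,158.2]);e=np.array([312.3,138.1])
for t in (.12,.2,.8,.88):
    p=s+(e-s)*t; print('left',p.round(1),'cols',int(p[0])-7,n[int(round(p[1])),int(p[0])-7:int(p[0])+8])
"
```

```text
front [309.5 160.4] rows 154 [157 157 159 152  99  72 102 169 236 196 170 171 170]
front [320.2 162.6] rows 156 [159 159 161 150 103  73 108 158 170 168 167 168 169]
front [325.6 163.6] rows 157 [157 159 157 158 115  75  89 155 177 224 191 203 186]
front [330.9 164.7] rows 158 [161 159 159 159 111  79  92 160 204 185 178 236 201]
front [341.6 166.9] rows 160 [162 158 159 158 131  90  78 141 163 169 166 169 166]
right [353.5 166.5] cols 347 [ 73  76  79  84  80 107 221 244 244 243 243 243 243 243]
right [354.4 164.8] cols 348 [135 144 129  96  82 104 203 237 243 240 217 227 242 243]
right [360.6 151.9] cols 354 [176 169 157 117  78  79  98  83  72 111 211 241 238 239]
right [361.5 150.2] cols 355 [195 170 157 114  83  81  88  78  72 116 224 238 239 240]
left [300.4 155.8] cols 293 [241 240 221 198 180 164 142 103  74  70  91 124 150 157 157]
left [301.5 154.2] cols 294 [240 241 242 241 223 183 153 114  79  80 129 153 160 157 157]
left [309.6 142.1] cols 302 [ 76  69  69  84 178 239 244 199 137 223 221 157 135 139 138]
left [310.7 140.5] cols 303 [ 79  73  69 117 222 242 233 169 151 223 199 139 132 138 134]
```

The cover in the hand matches its prediction within 0.5 px. In the scene view the seal lies about 2 mm toward -x of my estimate, so I'll split the difference. Descending to just above the clips.

jog_arm(plan=[[-1,[0.0007,-0.001,0.02],0],[-1,[0.0007,-0.001,0.038],0],[-1,[0.0007,-0.001,0.05],0],[-1,[0.0007,-0.001,0.056],0],[-1,[0.0007,-0.001,0.056],0],[-1,[0.0007,-0.001,0.056],0]])

```text
clock: 20.98
eef_pos: [0.5657, 0.2125, 0.1321]
eef_rot: [0.657, 0.754, 0.0, 0.0]
ft_force: [-0.8, 0.5, -2.3]
gripper_width: 0.0121
gripper_force: 68.7
```

jog_arm(plan=[[-1,[0,0,0.002],0],[-1,[0,0,0.004],0],[-1,[0,0,0.006],0],[-1,[0,0,0.007],0],[-1,[0,0,0.007],0]])

```text
clock: 21.4
eef_pos: [0.5655, 0.2129, 0.1245]
eef_rot: [0.657, 0.754, -0.0, -0.0]
ft_force: [0.6, -0.6, -1.7]
gripper_width: 0.0121
gripper_force: 68.7
```

jog_arm(plan=[[-1,[0,0,0.001],0],[-1,[0,0,0.002],0],[-1,[0,0,0.003],0],[-1,[0,0,0.003],0]])

```text
clock: 21.73
eef_pos: [0.5659, 0.2129, 0.1217]
eef_rot: [0.657, 0.754, 0.0, 0.0]
ft_force: [0.5, 0.3, 0.8]
gripper_width: 0.0119
gripper_force: 69.0
```

jog_arm(plan=[[-1,[0,0,0.001],0],[-1,[0,0,0.002],0],[-1,[0,0,0.002],0],[-1,[0,0,0.002],0]])

```text
clock: 22.07
eef_pos: [0.5664, 0.213, 0.1203]
eef_rot: [0.657, 0.754, 0.001, 0.001]
ft_force: [3.2, -0.2, 4.1]
gripper_width: 0.0123
gripper_force: 69.6
```

```bash
python3 -c "
from h import *
print(manip.get_obs()['ft_torque'])
go([.5656,.2122,.11],97.9)"
```

```text
[ 0.08095062 -0.35541928 -0.00627692]
t 22.07 at [0.5664 0.213  0.1203] yaw 97.9 q6 1.66 F [ 3.2 -0.2  4.1] w 0.0123 | shift [-0.0007 -0.0009  0.0103] turn -0.0
```

The force pushes towards +x: one clip is engaged first. I'll shift 1 mm that way.

jog_arm(plan=[[-1,[0,0.0005,0],0],[-1,[0,0.001,0],0],[-1,[0,0.0013,0],0],[-1,[0,0.0013,0],0]])

```text
clock: 22.4
eef_pos: [0.5669, 0.2131, 0.1201]
eef_rot: [0.657, 0.754, 0.0, 0.0]
ft_force: [-2.4, -0.8, 8.1]
gripper_width: 0.0119
gripper_force: 70.1
```

```bash
python3 -c "
from h import *
print(manip.get_obs()['ft_torque'])
go([.5656,.2122,.11],97.9)"
```

```text
[-0.10322881  0.48482719  0.01318156]
t 22.4 at [0.5669 0.2131 0.1201] yaw 97.9 q6 1.66 F [-2.4 -0.8  8.1] w 0.0119 | shift [-0.0007 -0.0014  0.0101] turn 0.0
```

jog_arm(plan=[[-1,[0,-0.0005,0.0005],0],[-1,[0,-0.0005,0.001],0],[-1,[0,-0.0005,0.0015],0],[-1,[0,-0.0005,0.002],0],[-1,[0,-0.0005,0.002],0]])

```text
clock: 22.82
eef_pos: [0.5668, 0.2131, 0.1185]
eef_rot: [0.657, 0.754, 0.001, 0.0]
ft_force: [-1.8, -0.8, 9.8]
gripper_width: 0.0119
gripper_force: 70.3
```

```bash
python3 -c "
from h import *
print(manip.get_obs()['ft_torque'])
go([.5656,.2122,.11],97.9)"
```

```text
[0.01863532 0.07254243 0.03339592]
t 22.82 at [0.5668 0.2131 0.1185] yaw 97.9 q6 1.66 F [-1.8 -0.8  9.8] w 0.0119 | shift [-0.0007 -0.0013  0.0085] turn 0.0
```

Balanced, and it is going down. Press on.

jog_arm(plan=[[-1,[0,0,0.0005],0],[-1,[0,0,0.001],0],[-1,[0,0,0.0015],0],[-1,[0,0,0.002],0],[-1,[0,0,0.0025],0],[-1,[0,0,0.003],0],[-1,[0,0,0.003],0]])

```text
clock: 23.4
eef_pos: [0.5663, 0.213, 0.1143]
eef_rot: [0.657, 0.754, -0.0, -0.0]
ft_force: [1.3, 0.3, -2.2]
gripper_width: 0.0122
gripper_force: 68.8
```

```bash
python3 -c "
from h import *
print(manip.get_obs()['ft_torque'])
go([.5656,.2122,.11],97.9)"
```

```text
[ 0.17454072 -0.34877253  0.03465272]
t 23.4 at [0.5663 0.213  0.1143] yaw 97.9 q6 1.66 F [ 1.3  0.3 -2.2] w 0.0122 | shift [-0.0007 -0.0008  0.0043] turn -0.0
```

It snapped over (force dropped to the cover's weight). Continuing down to the seal.

jog_arm(plan=[[-1,[0,0,0.001],0],[-1,[0,0,0.002],0],[-1,[0,0,0.003],0],[-1,[0,0,0.004],0],[-1,[0,0,0.0045],0],[-1,[0,0,0.0045],0]])

```text
clock: 23.9
eef_pos: [0.5663, 0.2129, 0.11]
eef_rot: [0.657, 0.754, -0.0, -0.0]
ft_force: [0.5, 0.9, -3.0]
gripper_width: 0.012
gripper_force: 68.7
```

```bash
python3 -c "
from h import *
print(manip.get_obs()['ft_torque'])
go([.5656,.2122,.11],97.9)"
```

```text
[ 0.03495465 -0.18477016  0.00169335]
t 23.9 at [0.5663 0.2129 0.11  ] yaw 97.9 q6 1.66 F [ 0.5  0.9 -3. ] w 0.012 | shift [-0.0007 -0.0008  0.    ] turn -0.0001
```

jog_arm(plan=[[-1,[0,0,0.0007],0],[-1,[0,0,0.0014],0],[-1,[0,0,0.002],0],[-1,[0,0,0.002],0],[-1,[0,0,0.002],0]])

```text
clock: 24.32
eef_pos: [0.5664, 0.213, 0.1099]
eef_rot: [0.657, 0.754, 0.001, 0.001]
ft_force: [-8.1, -2.4, 20.3]
gripper_width: 0.0118
gripper_force: 71.7
```

Home on the seal. Easing off to a little over 10 N and relieving the side force.

jog_arm(plan=[[-1,[0,-0.0006,-0.0007],0],[-1,[0,-0.0006,-0.0007],0],[-1,[0,-0.0006,-0.0007],0],[-1,[0,-0.0006,-0.0007],0],[-1,[0,-0.0006,-0.0007],0]])

```text
clock: 24.73
eef_pos: [0.5663, 0.213, 0.1099]
eef_rot: [0.657, 0.754, 0.001, 0.001]
ft_force: [-3.0, -2.0, 12.6]
gripper_width: 0.0119
gripper_force: 70.7
```

```bash
python3 -c "
from h import *
o=manip.get_obs(); print(o['ft_torque'],o['ft_force'],o['eef_pos'])
b=manip.read_camera('scene')['image']; import numpy as np
p=cv2.imread('pics/g4.png'); p=cv2.resize(p,(175,150),interpolation=cv2.INTER_AREA); q=b[180:330,130:305,::-1]
d=np.abs(p.astype(int)-q).max(2); print('block/pin region diff',d[75:130,5:90].mean().round(1),(d[75:130,5:50]>60).sum())"
```

```text
[-0.1914058   0.4380963  -0.02339445] [-2.99183693 -2.03865102 12.62319838] [0.5662858  0.21300015 0.10994891]
block/pin region diff 28.8 425
```

```bash
python3 -c "
from h import *
b=manip.read_camera('scene')['image'][:,:,::-1]
s=cv2.imread('pics/s0.png'); s=cv2.resize(s,(560,420),interpolation=cv2.INTER_AREA)
g=cv2.imread('pics/g4.png'); g=cv2.resize(g,(175,150),interpolation=cv2.INTER_AREA)
for n,r0,r1,c0,c1 in (('pin',262,300,143,166),('ring',258,288,133,163),('graver',280,312,163,183),('beaker',255,310,310,355),('goblet',238,280,345,380),('pliers',330,370,250,330)):
    T=s[r0:r1,c0:c1]; r=cv2.matchTemplate(b[r0-6:r1+6,c0-6:c1+6],T,cv2.TM_CCOEFF_NORMED); _,v,_,l=cv2.minMaxLoc(r); print(n,'now vs start',round(v,3),l[0]-6,l[1]-6, 'diff',np.abs(T.astype(int)-b[r0:r1,c0:c1]).mean().round(1))
"
```

```text
pin now vs start 0.886 0 0 diff 18.3
ring now vs start 0.844 0 0 diff 24.7
graver now vs start 0.95 0 0 diff 13.3
beaker now vs start 0.977 0 0 diff 6.5
goblet now vs start 0.989 0 0 diff 4.4
pliers now vs start 0.994 0 0 diff 3.1
```

Everything else is where it started (zero pixel shift), and the cover is home and pressed at about 12.6 N. Handing in.

```bash
python3 -c "
from h import *
print(manip.get_obs()['ft_force']); print(manip.close_job())"
```

```text
[-1.84355416 -2.35355153 10.93468655]
the job is handed in; nothing more can be done
None
```

The job is handed in, at about 25 s of the 72 s allowed: the reset button was pushed in and held about 1.5 s, the pin tool is back in its hole, and the cover has snapped home and was still pressed at about 11 N. I judged the snap by the sudden force drop and the cover standing firm on the seal, since my ten pictures were used up.

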